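# Stow a slim fly box in the bench caddy

### The arm

A 6-joint arm with a two-finger parallel gripper is mounted at the origin on the work surface. World frame = base frame: x ahead of the robot, y to its left, z up, the work surface at z = 0. Lengths are in m, angles in rad, forces in N, time in s.
With the tool pointing down it reaches from about 0.275 to 0.725 m from the base axis. Payload 5.6 kg.
Tool frame: the origin (TCP) lies between the finger pads; the fingertips stand 14 mm ahead of it and the grasp point (between the pads) lies 5 mm behind it (arm.finger_overhang is the distance from the TCP to the fingertips, in m); z points along the fingers, x is the direction in which the jaws open and shut, and the axes are right-handed (so a half turn about z gives the same grasp; the last joint's range is limited). The gripper opens to 85 mm and grips with 20 to 120 N. Pads are 22 mm wide; open, the fingers measure 114 mm over their backs; the gripper's body (76 mm by 85 mm) begins 54 mm behind the grasp point. The pads swing forward as they close: fully open they stand 13 mm farther back than shut.
Start: joints at [-0.967, 0.255, 0.108, 0, -1.424, -0.285], TCP at [0.172, -0.522, 0.245] pointing down, gripper open.
Joint ranges: [-2.95, 2.95], [-1.21, 1.97], [-1.09, 1.5], [-2.87, 1.71], [-2.94, -0.07], [-3.05, 3.05]. Speed limits (rad/s): [2.57, 2.57, 3.14, 3.14, 3.14, 3.14].

### API

Orientations are given as a 3x3 rotation matrix whose columns are the frame's x, y, z axes.
In Python, from rig import sensors, viewer, job, arm gives the robot as it stands. The module is installed in compiled form; this text tells all that it offers.
- The arm moves only by the tool jog_arm, never from a script. Its argument "increments" is a list of rows, each a list of 6 numbers: the shift along the tool's x, y, z each as a share of 0.3 m, from -1 to 1, then the turn, a rotation vector about the tool's x, y, z each as a share of pi/4 rad, from -1 to 1. In form: [[x, y, z, wx, wy, wz], ...]. A call has 1 to 12 rows; each row is the pose to reach, as a shift and turn from the pose measured when the call began, along the tool's axes at that moment; what a row does not reach only later rows make up. A row lasts 1/10 s, in which the tool goes at most 50 mm and 8.59 degrees, less where a joint would pass 70% of its speed; a pose out of reach is approached as far as the arm can. A call with a number of a shift or a turn outside -1 to 1 is refused whole. A call with a gripper value outside its range is refused whole. "hand" is the opening, from 0 (shut) to 1 (fully open), set as the call begins (left out, the last holds). The fingers move at their own pace and stop on an object; "grip_force" is the grip in N (left out, the last holds). Time passes only in rows, so rows that repeat a pose let the fingers close. It gives the time, the measured TCP pose, the force and the opening at its end, in the units of the state.
- sensors.read_state(): the state, without advancing time (a new reading comes with each control period).
- viewer.read_camera(name): name is "side" or "top" or "wrist"; returns the picture (384x512x3 uint8, red, green, blue); there is no depth.
- viewer.camera_model(name): a dict with "fx", "fy", "cx", "cy" (pixels), "eye" and "orientation" of the camera in the world; the wrist camera has in their place "mount" (4x4, takes a point from camera to tool coordinates, whose origin is the TCP and whose axes are the tool frame's). Camera axes: x right, y down, z forward; pixel columns grow to the right and rows downward; lengths in m; the calibration is good to about 2 mm. A picture is of the moment at which its call begins: read the wrist's pose just before it. camera_model takes no time and is no camera call.
- job.job_done(): hands the job in, once; it reports no verdict.
The state is a dict: "t": time; "q": joint angles; "qd": joint speeds; "tau": joint torques, N m; "ee_pos": TCP position; "tcp_rot": TCP orientation; "force": force on the tool from outside, world axes, zero at the start; "wrist_torque": the same for the moment, N m; "finger_gap": opening from 0.0 (shut) to 1.0 (fully open).
Only numpy, scipy, OpenCV 4.12 (cv2) and the standard library are available. Lean on these libraries where they do the work, as an engineer would, in place of code of your own. Each camera call takes 0.05 s, during which the arm holds its last target. There are 200 camera calls.

### The job

Put the slim fly box that lies on the table back into the one empty slot of the wooden caddy: standing on end, its clear lid facing the same way as the lids of the other boxes, and pushed fully home so that its top is level with theirs. Lower it in rather than dropping it from above, and leave the other boxes in their slots and the vise, the jar and the bead box where they are.

Things in the scene. Friction and masses are not known exactly. Their poses are not given: they have to be found in the camera images.
- flybox_centre (a point): centre of the loose slim fly box: a closed flat grey plastic box with a clear lid, foam strips with flies inside, 110 mm long, 60 mm wide, 12 mm thick, about 0.09 kg, lying flat, lid up. x along the 110 mm, y along the 60 mm, z out of the lid. Both ends are alike, either may go down. It stands by itself on its flat end (60 x 12 mm)
- flybox_lid (a point): centre of the outside of that box's clear lid, 6 mm from the box's centre along its z
- slot_home (a point): the caddy's empty slot: where the box's centre is when fully home, 55 mm above the slot's floor (floor 8 mm above the table). z up; x across the slot, the way the stowed lids face; y along it. It is 15 mm wide and 64 mm long, formed by 7 mm ribs at both ends of its length, 54 mm high with pointed lead-in tops; between the ribs it is open. The boxes on either side leave 32 mm
- caddy: wooden caddy fixed to the table, 141 (x) by 156 mm (y); origin under its centre, axes as the slot's. Six slots at 22 mm pitch along x, centred at y = -38 mm, five filled; outer walls 70 mm high. A centre board (y -6 to 6 mm, 174 mm high, hand hole) rises 56 mm above the boxes' tops, 2 mm from their edges: no room for fingers on a box's long edges. Beyond it (+y) a 40 mm high tray of spools
- kept1_centre (a point): centre of stowed fly box 1 of 5: same make as the loose one, standing on end in the caddy with its lid facing the caddy's +x (z up, x out of its clear lid)
- kept2_centre (a point): centre of stowed fly box 2 of 5: same make as the loose one, standing on end in the caddy with its lid facing the caddy's +x (z up, x out of its clear lid)
- kept3_centre (a point): centre of stowed fly box 3 of 5: same make as the loose one, standing on end in the caddy with its lid facing the caddy's +x (z up, x out of its clear lid)
- kept4_centre (a point): centre of stowed fly box 4 of 5: same make as the loose one, standing on end in the caddy with its lid facing the caddy's +x (z up, x out of its clear lid)
- kept5_centre (a point): centre of stowed fly box 5 of 5: same make as the loose one, standing on end in the caddy with its lid facing the caddy's +x (z up, x out of its clear lid)
- vise: bystander: fly-tying vise on a heavy base plate 100 x 75 x 16 mm (x, y, z), with a post and jaw 183 mm high in all, jaw and its arm reaching 85 mm from the post along its x; origin under its centre. Loose
- cement_centre (a point): bystander: centre of a small jar of head cement, 34 mm across, 50 mm high. Loose
- beads_centre (a point): bystander: centre of a closed clear bead box, 105 x 70 x 24 mm. Loose. The table between the loose fly box and the caddy is clear
Things that resemble listed ones, but are neither listed nor needed, are in the scene too. Leave any green or pink look-alike of the part that bears flybox_centre alone.

How it is judged:
At the end, for the whole second after the job is handed in: The fly box stands at rest in the empty slot, its centre within 4 mm of home across the slot and in height and within 5 mm along it, upright within 0.08 rad, lid facing the caddy's +x like the others (x of flybox_centre in the frame of slot_home between -0.004 and 0.004 m and y of flybox_centre in the frame of slot_home between -0.005 and 0.005 m and z of flybox_centre in the frame of slot_home between -0.004 and 0.004 m and angle between the x axis of flybox_centre and the z axis of slot_home, either way round below 0.08 rad and angle between the z axis of flybox_centre and the x axis of slot_home, either way round below 0.1 rad and x of flybox_lid in the frame of slot_home above 0 m and linear speed of flybox below 0.05 m/s); the robot touches nothing.
It fails at once if another fly box is pulled up, pushed or knocked more than 20 mm (distance of any of kept1_centre, kept2_centre, kept3_centre, kept4_centre, kept5_centre from where it was at the start of the episode above 0.02 m).
It fails at once if the vise, the jar or the bead box is moved more than 30 mm (distance of any of vise, cement_centre, beads_centre from where it was at the start of the episode above 0.03 m).
It fails at once if the fly box falls freely: untouched by the fingers and faster than 0.85 m/s (a drop of about 40 mm) (linear speed of flybox above 0.85 m/s and contact force between the fingers and flybox below 0.1 N).
It also fails if it takes over 64 s, if anything falls off the work surface, if the arm or the gripper's body presses on something with over 40 N, if the wrist force passes 120 N, or if a joint passes its speed limit or range.

## Working session

There is one attempt and no reset: what is moved stays moved. The work goes in short steps, Python scripts to look and compute and a tool call to move; the robot and the scene stay as the last step left them, time stands still between calls to the robot, and variables do not carry over. Pictures are saved under pics/ and viewed, on a budget of 10 in all, crops included, one or two more only if the job needs it, and the job is handed in when it is done.

Besides the shell and the picture viewer there is one more tool, called after "Emit:" in YAML: its name, and indented under it one key for each argument. jog_arm: Moves the arm, as the interface text tells. Its arguments: {"type":"object","properties":{"increments":{"type":"array"},"hand":{"type":"number"},"grip_force":{"type":"number"}},"required":["increments"]}

```bash
mkdir -p pics
python3 - <<'E'
from rig import sensors, viewer
import cv2, json, numpy as np
print(sensors.read_state())
for n in ("side","top","wrist"):
    im=viewer.read_camera(n); cv2.imwrite(f"pics/{n}0.png",im[:,:,::-1])
    print(n,{k:np.round(v,4).tolist() for k,v in viewer.camera_model(n).items()})
a=cv2.imread("pics/top0.png");b=cv2.imread("pics/side0.png")
cv2.imwrite("pics/top0b.png",cv2.resize(a,(800,600)));cv2.imwrite("pics/side0b.png",cv2.resize(b,(800,600)))
E
```

```text
{'t': 0.0, 'q': array([-9.67373794e-01,  2.55743900e-01,  1.07008509e-01, -4.73450524e-04,
       -1.42390763e+00, -2.84633556e-01]), 'qd': array([-9.45600532e-04, -1.72061859e-03,  1.78371530e-04, -4.91069414e-05,
       -8.59307154e-04, -8.13914934e-04]), 'tau': array([ 2.87536086e-04, -3.86627126e+01,  2.37932539e+01,  5.36524057e+00,
       -6.26073859e-03, -5.23099217e-06]), 'ee_pos': array([ 0.17230482, -0.52181724,  0.24439918]), 'tcp_rot': array([[-3.13349939e-01,  9.49637498e-01, -6.62284981e-04],
       [ 9.49635820e-01,  3.13350631e-01,  1.78632746e-03],
       [ 1.90389095e-03, -6.91839412e-05, -9.99998185e-01]]), 'force': array([-1.6321509 ,  0.08256223, -0.24798548]), 'wrist_torque': array([-0.0229393 , -0.002259  ,  0.02637925]), 'finger_gap': 0.9974800533525808}
side {'fx': 379.4001, 'fy': 379.4001, 'cx': 258.9424, 'cy': 190.35, 'eye': [0.3243, -0.781, 0.614], 'orientation': [[0.9551, -0.1859, 0.2307], [-0.2961, -0.5801, 0.7588], [-0.0072, -0.7931, -0.6091]]}
top {'fx': 480.669, 'fy': 480.669, 'cx': 252.628, 'cy': 187.4635, 'eye': [0.4059, -0.1027, 1.2455], 'orientation': [[-0.021, -0.9946, 0.1012], [-0.9997, 0.0223, 0.0114], [-0.0136, -0.1009, -0.9948]]}
wrist {'fx': 328.7509, 'fy': 328.7509, 'cx': 256.1406, 'cy': 189.8445, 'mount': [[1.0, 0.0004, -0.0011, 0.0002], [-0.0001, 0.9554, 0.2954, -0.0739], [0.0012, -0.2954, 0.9554, -0.1289], [0.0, 0.0, 0.0, 1.0]]}
```

View pics/top0b.png

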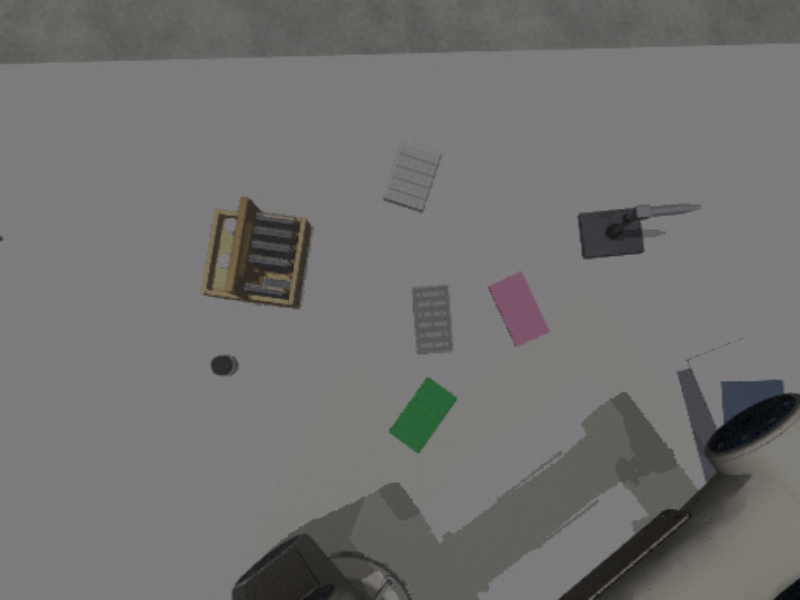

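View pics/side0b.png

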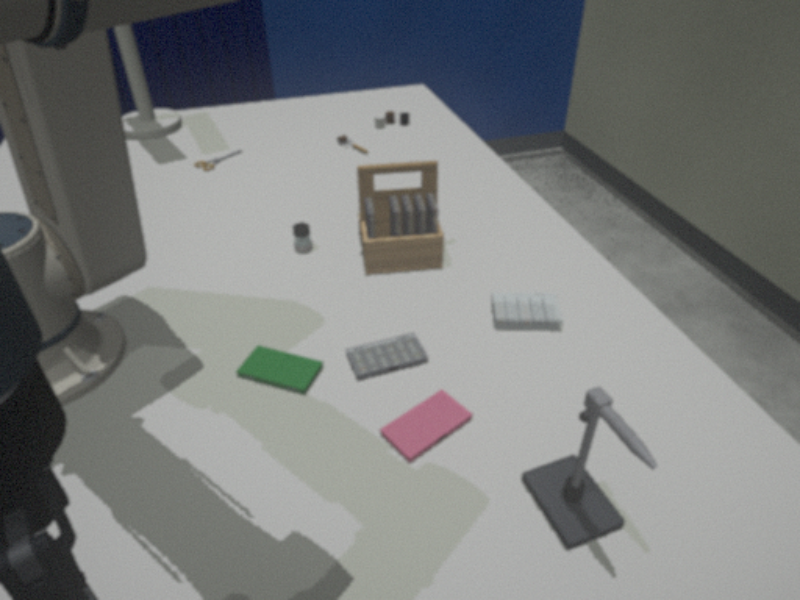

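The top view (800x600 scale) shows a grey foam-striped box at (433,320), green and pink look-alikes at (423,415) and (518,308), a clear bead box at (413,177), and the caddy at (258,255). The grey box at (433,320) fits the description. In the caddy, the second slot from the near side, around (270,275), is empty. Next I'll measure and check a close crop.

```bash
cat > h.py <<'E'
import numpy as np, cv2
from rig import sensors, viewer
def cam(n, st=None):
    m=viewer.camera_model(n)
    if n!="wrist": return m, np.array(m["eye"]), np.array(m["orientation"])
    M=np.array(m["mount"]); R=np.array(st["tcp_rot"])
    return m, R@M[:3,3]+st["ee_pos"], R@M[:3,:3]
def ray(n,uv,z,st=None):
    m,e,R=cam(n,st); uv=np.atleast_2d(uv).astype(float)
    d=np.c_[(uv[:,0]-m["cx"])/m["fx"],(uv[:,1]-m["cy"])/m["fy"],np.ones(len(uv))]@R.T
    return e+d*((z-e[2])/d[:,2])[:,None]
def proj(n,P,st=None):
    m,e,R=cam(n,st); c=(np.atleast_2d(P)-e)@R
    return np.c_[m["fx"]*c[:,0]/c[:,2]+m["cx"],m["fy"]*c[:,1]/c[:,2]+m["cy"]]
def todelta(st,p,R):
    "row for jog_arm from pose st to world p,R"
    from scipy.spatial.transform import Rotation as Ro
    R0=np.array(st["tcp_rot"])
    return np.r_[R0.T@(np.array(p)-st["ee_pos"])/0.3, Ro.from_matrix(R0.T@R).as_rotvec()/(np.pi/4)].round(3)
E
python3 - <<'E'
from h import *
im=cv2.imread("pics/top0.png")
print(im[205,277],im[190,235],im[150,277])
x0,y0,x1,y1=258,172,296,236
g=cv2.cvtColor(im[y0:y1,x0:x1],cv2.COLOR_BGR2GRAY)
t,b=cv2.threshold(cv2.GaussianBlur(g,(3,3),0),0,255,cv2.THRESH_BINARY_INV+cv2.THRESH_OTSU)
c=max(cv2.findContours(cv2.morphologyEx(b,cv2.MORPH_CLOSE,np.ones((5,5))),0,2)[0],key=cv2.contourArea)
r=cv2.minAreaRect(c); P=cv2.boxPoints(r)+[x0,y0]
W=ray("top",P,0.012);print(t,r,W.round(4),W.mean(0))
a=cv2.resize(im[125:265,235:365],(520,560),interpolation=cv2.INTER_CUBIC)
b=cv2.resize(im[120:205,125:205],None,fx=3.5,fy=6.59,interpolation=cv2.INTER_CUBIC)[:560]
cv2.imwrite("pics/c1.png",np.clip(np.hstack([a,b])*1.8,0,255).astype(np.uint8))
for nm,u in dict(caddyA=(205,294),B=(300,306),C=(311,219),D=(217,208)).items(): print(nm,ray("top",np.array(u)*.64,0.06))
E
```

```text
[79 83 88] [125 123 124] [126 123 124]
107.0 ((18.317646026611328, 32.12941360473633), (43.10343551635742, 23.775915145874023), 85.60128784179688) [[ 0.5409 -0.1151  0.012 ]
 [ 0.5442 -0.1764  0.012 ]
 [ 0.4335 -0.1817  0.012 ]
 [ 0.4301 -0.121   0.012 ]] [ 0.48718612 -0.14854887  0.012     ]
caddyA [[0.5314698  0.21284954 0.06      ]]
B [[0.5089407  0.06153854 0.06      ]]
C [[0.64867204 0.04269199 0.06      ]]
D [[0.67026309 0.19409238 0.06      ]]
```

View pics/c1.png

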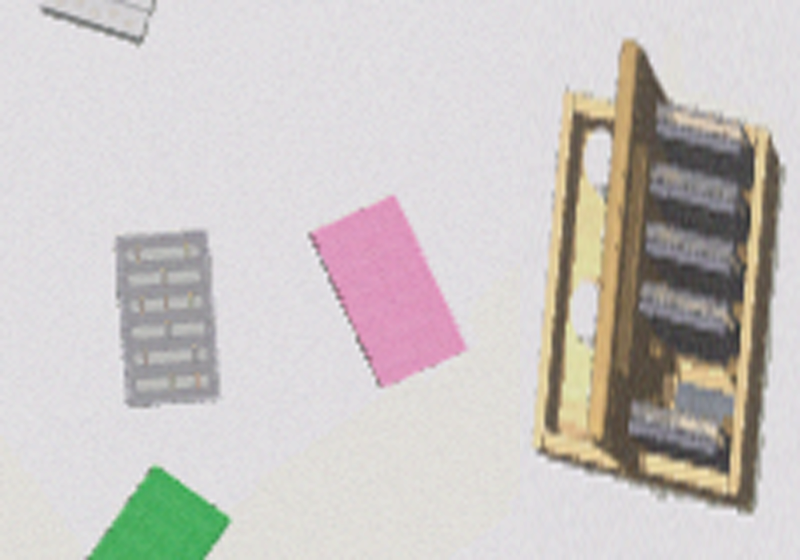

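Crop confirms it: grey box with clear lid and foam strips, centre about (167,318) in the crop. The empty slot is the second from the near side, near (705,395). The lids face the caddy's +x, away from the robot.

Plan:
1. Grip the long edges near the robot-side end, with the tool tilted forward.
2. Lift and turn 90° about the jaw axis, so the lid faces +x.
3. Stand the box on the table and regrip its faces from above.
4. Insert it.

```bash
cat >> h.py <<'E'
def Rt(yaw,tilt):
    "jaws along box y (yaw), tool down, tilted forward (+) by tilt deg"
    from scipy.spatial.transform import Rotation as Ro
    y=np.radians(yaw); R=np.array([[0,1,0],[1,0,0],[0,0,-1.]]) # cols x=(0,1,0) y=(1,0,0) z=(0,0,-1)
    return Ro.from_euler('z',yaw,degrees=True).as_matrix()@Ro.from_euler('y',-tilt,degrees=True).as_matrix()@R
E
python3 - <<'E'
from h import *
st=sensors.read_state()
print(Rt(3,20).round(2)); print(todelta(st,[.315,-.336,.19],Rt(3,20))); print(todelta(st,[.455,-.15,.13],Rt(3,20)))
E
```

```text
[[-0.05  0.94  0.34]
 [ 1.    0.05  0.02]
 [ 0.    0.34 -0.94]]
[ 0.439  0.646  0.183 -0.442 -0.061  0.335]
[ 0.882  1.283  0.383 -0.442 -0.061  0.335]
```

Emit:
jog_arm:
  increments:
    - [0.44,0.646,0.183,-0.442,-0.061,0.335]
    - [0.44,0.646,0.183,-0.442,-0.061,0.335]
    - [0.44,0.646,0.183,-0.442,-0.061,0.335]
    - [0.44,0.646,0.183,-0.442,-0.061,0.335]
    - [0.44,0.646,0.183,-0.442,-0.061,0.335]
    - [0.44,0.646,0.183,-0.442,-0.061,0.335]
    - [0.44,0.646,0.183,-0.442,-0.061,0.335]
  hand: 1
  grip_force: 50

```text
t: 0.85
ee_pos: [0.3152, -0.335, 0.1899]
tcp_rot: [[-0.055, 0.938, 0.341], [0.998, 0.052, 0.019], [-0.0, 0.342, -0.94]]
force: [0.4, -0.8, 1.3]
finger_gap: 1.0
```

Run:
```python
from h import *
st=sensors.read_state()
print(st['t'],st['q'].round(2),st['ee_pos']); print(todelta(st,[.455,-.15,.13],Rt(3,20)))
```

```text
0.85 [-0.66 -0.02 -0.3  -0.26 -1.03 -0.75] [ 0.315246   -0.33496195  0.18988159]
[ 0.59   0.401  0.358 -0.001 -0.001  0.004]
```

Emit:
jog_arm:
  increments:
    - [0.59,0.4,0.358,0,0,0]
    - [0.59,0.4,0.358,0,0,0]
    - [0.59,0.4,0.358,0,0,0]
    - [0.59,0.4,0.358,0,0,0]
    - [0.59,0.4,0.358,0,0,0]
    - [0.59,0.4,0.358,0,0,0]
    - [0.59,0.4,0.358,0,0,0]
    - [0.59,0.4,0.358,0,0,0]

```text
t: 1.65
ee_pos: [0.4546, -0.1512, 0.1302]
tcp_rot: [[-0.054, 0.938, 0.341], [0.999, 0.05, 0.018], [-0.0, 0.342, -0.94]]
force: [-0.8, 0.1, 0.4]
finger_gap: 0.997
```

Run:
```python
from h import *
st=sensors.read_state()
im=viewer.read_camera("wrist")[:,:,::-1].copy(); cv2.imwrite("pics/w1.png",im)
print(st['q'].round(2),st['ee_pos'])
P=ray("top",[[0,0]],0)
c=np.array([.4872,-.1485,.012]);a=np.radians(3);bx=np.array([np.cos(a),np.sin(a),0]);by=np.array([-bx[1],bx[0],0])
C=np.array([c+s*.055*bx+t*.03*by for s,t in((1,1),(1,-1),(-1,-1),(-1,1))])
pp=proj("wrist",C,st);print(pp.round(0))
cv2.polylines(im,[pp.astype(int)],True,(0,0,255),1)
cv2.imwrite("pics/w1d.png",np.clip(im*1.6,0,255).astype(np.uint8))
```

```text
[-0.01 -0.01 -0.55 -0.03 -0.68 -1.49] [ 0.45459327 -0.15117624  0.13016759]
[[291. 225.]
 [223. 225.]
 [213. 107.]
 [301. 107.]]
```

View pics/w1d.png

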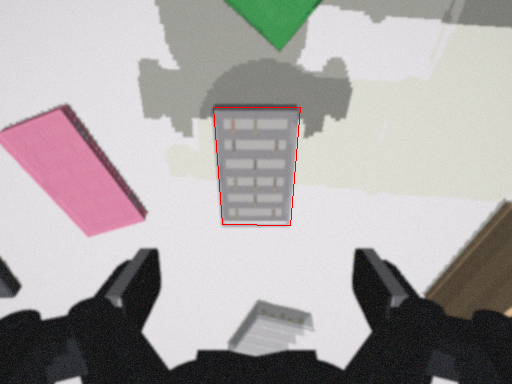

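The outline from the top view fits the box in the wrist view to within about 2 mm, corners (213,107) to (291,225). The fingers straddle it.

Run:
```python
from h import *
st=sensors.read_state()
print(todelta(st,[.458,-.15,.018],Rt(3,20)))
```

```text
[ 0.004 -0.117  0.356  0.     0.     0.001]
```

Emit:
jog_arm:
  increments:
    - [0.004,-0.04,0.12,0,0,0]
    - [0.004,-0.08,0.24,0,0,0]
    - [0.004,-0.1,0.3,0,0,0]
    - [0.004,-0.11,0.33,0,0,0]
    - [0.004,-0.117,0.356,0,0,0]
    - [0.004,-0.117,0.356,0,0,0]

```text
t: 2.3
ee_pos: [0.4581, -0.1506, 0.0179]
tcp_rot: [[-0.052, 0.938, 0.342], [0.999, 0.049, 0.017], [-0.0, 0.342, -0.94]]
force: [0.5, -0.7, 0.2]
finger_gap: 1.001
```

Emit:
jog_arm:
  increments:
    - [0,0,0,0,0,0]
    - [0,0,0,0,0,0]
    - [0,0,0,0,0,0]
    - [0,0,0,0,0,0]
  hand: 0.66

```text
t: 2.7
ee_pos: [0.4588, -0.1507, 0.0196]
tcp_rot: [[-0.052, 0.937, 0.344], [0.999, 0.049, 0.017], [-0.001, 0.345, -0.939]]
force: [-5.7, 0.5, 11.2]
finger_gap: 0.666
```

Run:
```python
from h import *
st=sensors.read_state()
im=viewer.read_camera("side")[:,:,::-1]; cv2.imwrite("pics/s1.png",cv2.resize(np.clip(im[150:290,180:320]*1.6,0,255).astype(np.uint8),(560,560),interpolation=cv2.INTER_CUBIC))
print(st['q'].round(2),st['ee_pos'],st['finger_gap'],st['force'])
```

```text
[-0.01  0.18 -0.7  -0.06 -0.34 -1.46] [ 0.45882988 -0.15074608  0.01960744] 0.6658043455106005 [-5.70838692  0.48545274 11.20601418]
```

View pics/s1.png

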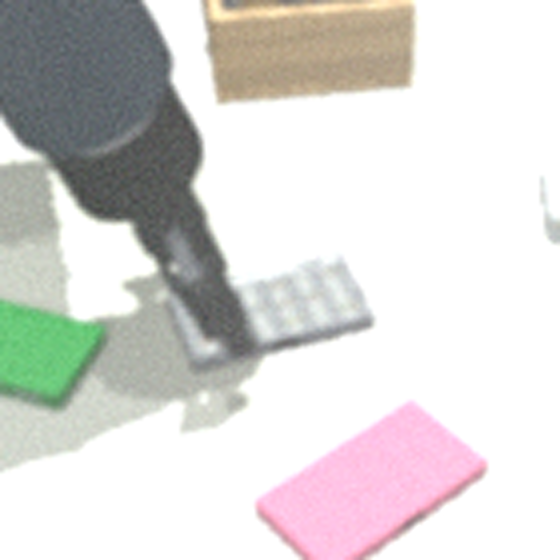

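The finger straddles the near edge of the box, around (225,325) in the crop. The tips press lightly on the table (11 N), so I'll raise slightly and close.

Emit:
jog_arm:
  increments:
    - [0,0,-0.006,0,0,0]
    - [0,0,-0.006,0,0,0]
    - [0,0,-0.006,0,0,0]
    - [0,0,-0.006,0,0,0]
    - [0,0,-0.006,0,0,0]
  hand: 0
  grip_force: 60

```text
t: 3.25
ee_pos: [0.4581, -0.1507, 0.0211]
tcp_rot: [[-0.052, 0.938, 0.344], [0.999, 0.049, 0.017], [-0.001, 0.344, -0.939]]
force: [0.5, -0.7, -0.7]
finger_gap: 0.652
```

Run:
```python
from h import *
st=sensors.read_state()
print(todelta(st,[.455,-.15,.12],Rt(3,20)),todelta(st,[.46,-.15,.13],Rt(3,-20)))
```

```text
[ 0.003  0.104 -0.313  0.003  0.001  0.   ] [ 0.002  0.131 -0.339  0.892  0.001 -0.   ]
```

Emit:
jog_arm:
  increments:
    - [0.002,0.02,-0.06,0,0,0]
    - [0.002,0.05,-0.15,0,0,0]
    - [0.002,0.08,-0.25,0,0,0]
    - [0.002,0.131,-0.339,0.15,0,0]
    - [0.002,0.131,-0.339,0.3,0,0]
    - [0.002,0.131,-0.339,0.45,0,0]
    - [0.002,0.131,-0.339,0.6,0,0]
    - [0.002,0.131,-0.339,0.75,0,0]
    - [0.002,0.131,-0.339,0.89,0,0]
    - [0.002,0.131,-0.339,0.89,0,0]

```text
t: 4.25
ee_pos: [0.4609, -0.1495, 0.1273]
tcp_rot: [[-0.053, 0.936, -0.347], [0.999, 0.049, -0.019], [-0.0, -0.347, -0.938]]
force: [-0.7, 0.4, -0.5]
finger_gap: 0.653
```

Run:
```python
from h import *
st=sensors.read_state()
print(st['q'].round(2),st['finger_gap'])
print(todelta(st,[.475,-.15,.12],Rt(3,-62)),todelta(st,[.475,-.15,.12],Rt(3,-70)))
```

```text
[ 0.02  0.43 -0.01  0.01 -1.49 -1.54] 0.6533818918722187
[-0.004  0.052  0.006  0.926  0.001 -0.   ] [-4.000e-03  5.200e-02  6.000e-03  1.104e+00  1.000e-03 -0.000e+00]
```

Emit:
jog_arm:
  increments:
    - [0,0.05,0.006,0.15,0,0]
    - [0,0.05,0.006,0.3,0,0]
    - [0,0.05,0.006,0.45,0,0]
    - [0,0.05,0.006,0.6,0,0]
    - [0,0.05,0.006,0.75,0,0]
    - [0,0.05,0.006,0.9,0,0]
    - [0,0.05,0.006,1.0,0,0]
    - [0,0.05,0.006,1.0,0,0]
    - [0,0.05,0.006,1.0,0,0]

```text
t: 5.15
ee_pos: [0.4745, -0.149, 0.1199]
tcp_rot: [[-0.053, 0.419, -0.906], [0.999, 0.022, -0.048], [-0.001, -0.908, -0.42]]
force: [0.9, 0.3, 0.0]
finger_gap: 0.656
```

Run:
```python
from h import *
st=sensors.read_state()
im=viewer.read_camera("side")[:,:,::-1]; cv2.imwrite("pics/s2.png",cv2.resize(np.clip(im[110:260,190:350]*1.6,0,255).astype(np.uint8),(640,600),interpolation=cv2.INTER_CUBIC))
print(st['q'].round(2),st['finger_gap'],todelta(st,[.478,-.15,.10],Rt(3,-70)))
```

```text
[ 0.03  0.96  0.49  0.03 -2.23 -1.54] 0.6559206281148621 [-0.004  0.065  0.017  0.107  0.001 -0.001]
```

View pics/s2.png

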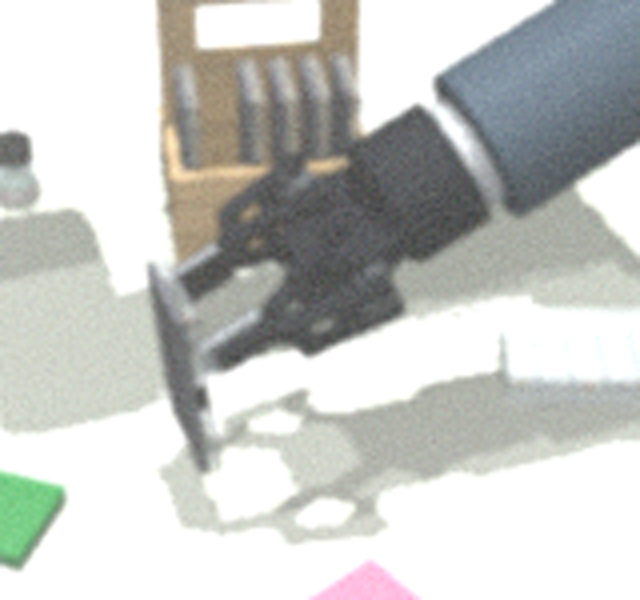

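The box is held near its upper end, running from (155,268) to (205,468) in the crop, with the lid towards +x. Next I'll check its lean against a projected vertical.

Run:
```python
from h import *
st=sensors.read_state()
for lean in (0,5,10,15):
    a=np.radians(lean); d=np.array([np.sin(a),0,-np.cos(a)])
    t=np.array([.466,-.175,.145]); p=proj("side",[t,t+.11*d]); q=(p-[190,110])*4
    print(lean,q.round(0).tolist(),np.degrees(np.arctan2(*(q[1]-q[0]))))
im=cv2.imread("pics/s2.png")
```

```text
0 [[196.0, 310.0], [204.0, 467.0]] 2.80438050112665
5 [[196.0, 310.0], [221.0, 463.0]] 8.99271339896049
10 [[196.0, 310.0], [237.0, 458.0]] 15.318463326173864
15 [[196.0, 310.0], [253.0, 452.0]] 21.72710152576964
```

Emit:
jog_arm:
  increments:
    - [0,0.03,0.008,0.06,0,0]
    - [0,0.065,0.017,0.11,0,0]
    - [0,0.065,0.017,0.11,0,0]

```text
t: 5.5
ee_pos: [0.4777, -0.1487, 0.1002]
tcp_rot: [[-0.052, 0.341, -0.939], [0.999, 0.018, -0.049], [0.0, -0.94, -0.341]]
force: [-0.6, -0.6, -1.2]
finger_gap: 0.656
```

Emit:
jog_arm:
  increments:
    - [0,0.012,0.004,0,0,0]
    - [0,0.025,0.009,0,0,0]
    - [0,0.037,0.013,0,0,0]
    - [0,0.037,0.013,0,0,0]

```text
t: 5.9
ee_pos: [0.4777, -0.1486, 0.0885]
tcp_rot: [[-0.052, 0.341, -0.939], [0.999, 0.018, -0.049], [0.0, -0.94, -0.342]]
force: [1.0, 0.4, -0.5]
finger_gap: 0.654
```

Emit:
jog_arm:
  increments:
    - [0,0.006,0.002,0,0,0]
    - [0,0.012,0.004,0,0,0]
    - [0,0.012,0.004,0,0,0]

```text
t: 6.2
ee_pos: [0.4777, -0.1486, 0.0845]
tcp_rot: [[-0.052, 0.341, -0.939], [0.999, 0.018, -0.049], [0.0, -0.94, -0.341]]
force: [-1.2, 0.8, -0.7]
finger_gap: 0.657
```

Emit:
jog_arm:
  increments:
    - [0,0.006,0.002,0,0,0]
    - [0,0.0125,0.0045,0,0,0]
    - [0,0.0125,0.0045,0,0,0]

```text
t: 6.5
ee_pos: [0.4774, -0.1491, 0.0839]
tcp_rot: [[-0.053, 0.337, -0.94], [0.999, 0.017, -0.051], [-0.001, -0.941, -0.337]]
force: [0.6, 0.6, 11.0]
finger_gap: 0.655
```

Emit:
jog_arm:
  increments:
    - [0,0.003,0.001,0,0,0]
    - [0,0.006,0.002,0,0,0]
    - [0,0.006,0.002,0,0,0]

```text
t: 6.8
ee_pos: [0.4772, -0.1493, 0.084]
tcp_rot: [[-0.054, 0.334, -0.941], [0.999, 0.017, -0.052], [-0.002, -0.942, -0.335]]
force: [0.8, 0.9, 7.8]
finger_gap: 0.656
```

Emit:
jog_arm:
  increments:
    - [0,0,0,0,0,0]
    - [0,0,0,0,0,0]
    - [0,0,0,0,0,0]
    - [0,0,0,0,0,0]
    - [0,0,0,0,0,0]
  hand: 1

```text
t: 7.3
ee_pos: [0.4772, -0.1493, 0.0838]
tcp_rot: [[-0.054, 0.334, -0.941], [0.999, 0.016, -0.052], [-0.002, -0.942, -0.334]]
force: [0.5, -0.2, -0.7]
finger_gap: 1.001
```

Emit:
jog_arm:
  increments:
    - [0,0,-0.05,0,0,0]
    - [0,0,-0.15,0,0,0]
    - [0,0,-0.25,0,0,0]
    - [0,0,-0.33,0,0,0]
    - [0,0,-0.33,0,0,0]

```text
t: 7.8
ee_pos: [0.5719, -0.1439, 0.1149]
tcp_rot: [[-0.055, 0.336, -0.94], [0.999, 0.016, -0.052], [-0.002, -0.942, -0.336]]
force: [-0.5, -0.6, -1.1]
finger_gap: 1.0
```

Run:
```python
from h import *
st=sensors.read_state()
im=viewer.read_camera("side")[:,:,::-1]; a=cv2.resize(np.clip(im[110:260,190:350]*1.6,0,255).astype(np.uint8),(400,375),interpolation=cv2.INTER_CUBIC)
w=viewer.read_camera("wrist")[:,:,::-1]; cv2.imwrite("pics/w3.png",w)
w=cv2.resize(np.clip(w*1.6,0,255).astype(np.uint8),(400,300));w=cv2.copyMakeBorder(w,0,75,0,0,0)
cv2.imwrite("pics/s3.png",np.hstack([a,w]))
print(st['q'].round(2),st['ee_pos'],st['force'])
```

```text
[ 0.03  1.28  1.1   0.04 -2.62 -1.53] [ 0.57190562 -0.14394686  0.1149181 ] [-0.47803876 -0.57360232 -1.07746868]
```

View pics/s3.png

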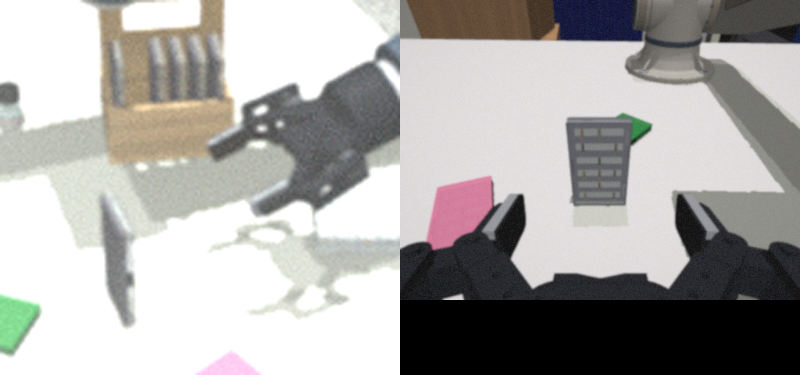

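The box stands upright on its end, (118,205) to (130,325) in the left panel, with the lid facing +x. Next I go above it with the tool down and the jaws along its thickness.

Run:
```python
from h import *
st=sensors.read_state()
s=dict(st)
print(todelta(st,[.59,-.144,.26],Rt(3,-27)))
s['ee_pos']=np.array([.59,-.144,.26]);s['tcp_rot']=Rt(3,-27)
print(todelta(s,[.53,-.15,.26],Rt(3,0)), todelta(s,[.53,-.15,.26],Rt(48,0)))
s['ee_pos']=np.array([.53,-.15,.26]);s['tcp_rot']=Rt(48,0)
print(todelta(s,[.466,-.15,.26],Rt(93,0)))
```

```text
[-0.004 -0.433 -0.223 -0.967  0.003  0.   ]
[-0.01  -0.179  0.091 -0.6    0.     0.   ] [-0.01  -0.179  0.091 -0.569 -0.236 -0.981]
[ 0.159 -0.143  0.     0.     0.    -1.   ]
```

Emit:
jog_arm:
  increments:
    - [0,-0.16,-0.08,-0.1,0,0]
    - [0,-0.32,-0.18,-0.25,0,0]
    - [0,-0.433,-0.223,-0.4,0,0]
    - [0,-0.433,-0.223,-0.6,0,0]
    - [0,-0.433,-0.223,-0.8,0,0]
    - [0,-0.433,-0.223,-0.967,0,0]
    - [0,-0.433,-0.223,-0.967,0,0]
    - [0,-0.433,-0.223,-0.967,0,0]

```text
t: 8.7
ee_pos: [0.5876, -0.1433, 0.2639]
tcp_rot: [[-0.054, 0.892, -0.449], [0.999, 0.047, -0.026], [-0.002, -0.45, -0.893]]
force: [0.5, -0.5, 0.5]
finger_gap: 1.003
```

Emit:
jog_arm:
  increments:
    - [-0.01,-0.179,0.091,-0.569,-0.236,-0.981]
    - [-0.01,-0.179,0.091,-0.569,-0.236,-0.981]
    - [-0.01,-0.179,0.091,-0.569,-0.236,-0.981]
    - [-0.01,-0.179,0.091,-0.569,-0.236,-0.981]
    - [-0.01,-0.179,0.091,-0.569,-0.236,-0.981]
    - [-0.01,-0.179,0.091,-0.569,-0.236,-0.981]
    - [-0.01,-0.179,0.091,-0.569,-0.236,-0.981]
    - [-0.01,-0.179,0.091,-0.569,-0.236,-0.981]

```text
t: 9.5
ee_pos: [0.5264, -0.1497, 0.2632]
tcp_rot: [[-0.744, 0.669, 0.003], [0.669, 0.744, -0.001], [-0.003, 0.001, -1.0]]
force: [-0.5, 0.6, 0.3]
finger_gap: 0.997
```

Emit:
jog_arm:
  increments:
    - [0.159,-0.143,0,0,0,-1]
    - [0.159,-0.143,0,0,0,-1]
    - [0.159,-0.143,0,0,0,-1]
    - [0.159,-0.143,0,0,0,-1]
    - [0.159,-0.143,0,0,0,-1]
    - [0.159,-0.143,0,0,0,-1]
    - [0.159,-0.143,0,0,0,-1]

```text
t: 10.2
ee_pos: [0.4622, -0.1495, 0.2618]
tcp_rot: [[-0.999, -0.052, -0.001], [-0.052, 0.999, -0.001], [0.001, -0.001, -1.0]]
force: [0.4, -0.0, -0.0]
finger_gap: 0.999
```

Run:
```python
from h import *
st=sensors.read_state()
w=viewer.read_camera("wrist")[:,:,::-1]; cv2.imwrite("pics/w4.png",w)
cv2.imwrite("pics/w4b.png",np.clip(w*1.6,0,255).astype(np.uint8))
print(st['q'].round(2),st['ee_pos'],st['tcp_rot'].round(3))
```

```text
[ 0.01  0.12 -0.02  0.   -1.43  0.04] [ 0.46217929 -0.14947366  0.26175381] [[-0.999 -0.052 -0.001]
 [-0.052  0.999 -0.001]
 [ 0.001 -0.001 -1.   ]]
```

View pics/w4b.png

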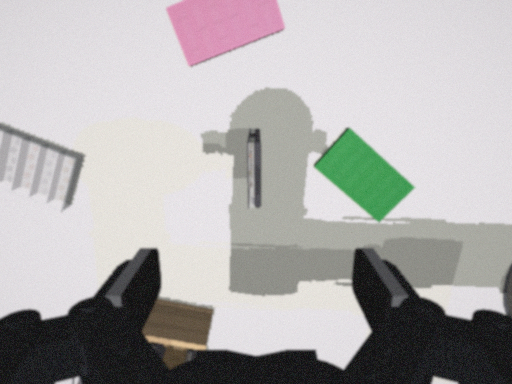

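Seen from above, the standing box spans (248–260, 129–207) and is clear of everything else. Now I'll compute its pose.

Run:
```python
from h import *
im=cv2.imread("pics/w4.png"); st=sensors.read_state()
g=cv2.cvtColor(im,cv2.COLOR_BGR2GRAY)[115:220,235:275]
for r in (20,35,50,65,80,90): print(r+115,g[r,5:32].tolist())
for y in (130,150,180,207): print(y,ray("wrist",[[247,y],[254,y],[261,y]],.11,st)[:,:2].round(4).tolist())
a=np.radians(3)
P=[[.465,-.1495,.11],[.465,-.1195,.11],[.465,-.1795,.11],[.465,-.1795,0]]
print(proj("wrist",P,st))
```

```text
135 [87, 91, 91, 88, 90, 90, 85, 81, 64, 48, 37, 29, 30, 32, 23, 30, 23, 32, 38, 56, 82, 99, 108, 107, 106, 110, 110]
150 [91, 91, 87, 91, 91, 90, 80, 79, 88, 94, 95, 100, 102, 95, 75, 57, 51, 52, 53, 54, 64, 86, 100, 108, 106, 106, 106]
165 [88, 88, 90, 87, 92, 86, 86, 83, 89, 96, 94, 92, 99, 88, 76, 55, 47, 49, 49, 55, 68, 83, 100, 107, 106, 107, 108]
180 [105, 108, 106, 106, 108, 107, 98, 84, 89, 94, 101, 107, 111, 104, 78, 57, 48, 45, 47, 49, 67, 85, 102, 106, 106, 107, 107]
195 [107, 107, 107, 105, 106, 108, 105, 92, 83, 90, 109, 115, 112, 105, 81, 62, 49, 53, 53, 56, 65, 87, 102, 108, 106, 109, 107]
205 [107, 108, 110, 106, 107, 110, 105, 96, 90, 104, 118, 121, 123, 111, 96, 69, 55, 52, 50, 60, 73, 88, 102, 107, 105, 108, 103]
130 [[0.4736, -0.1904], [0.4677, -0.1907], [0.4617, -0.191]]
150 [[0.4728, -0.1734], [0.4668, -0.1737], [0.4608, -0.174]]
180 [[0.4717, -0.1466], [0.4655, -0.1469], [0.4593, -0.1473]]
207 [[0.4706, -0.1212], [0.4642, -0.1216], [0.4579, -0.1219]]
[[254.68973483 177.23312697]
 [253.03935371 209.08713436]
 [256.44300259 143.39330424]
 [256.40267843 128.63639927]]
```

Emit:
jog_arm:
  increments:
    - [-0.011,-0.002,0.15,0,0,0]
    - [-0.011,-0.002,0.3,0,0,0]
    - [-0.011,-0.002,0.4,0,0,0]
    - [-0.011,-0.002,0.5,0,0,0]
    - [-0.011,-0.002,0.5,0,0,0]
    - [-0.011,-0.002,0.5,0,0,0]

```text
t: 10.85
ee_pos: [0.4657, -0.1503, 0.1122]
tcp_rot: [[-0.999, -0.051, -0.002], [-0.051, 0.999, -0.002], [0.002, -0.002, -1.0]]
force: [0.8, -0.0, 1.2]
finger_gap: 0.999
```

Emit:
jog_arm:
  increments:
    - [0,0,0,0,0,0]
    - [0,0,0,0,0,0]
    - [0,0,0,0,0,0]
    - [0,0,0,0,0,0]
    - [0,0,0,0,0,0]
    - [0,0,0,0,0,0]
    - [0,0,0,0,0,0]
    - [0,0,0,0,0,0]
    - [0,0,0,0,0,0]
  hand: 0
  grip_force: 60

```text
t: 11.75
ee_pos: [0.4661, -0.1505, 0.1128]
tcp_rot: [[-0.999, -0.051, -0.001], [-0.051, 0.999, -0.002], [0.001, -0.002, -1.0]]
force: [-0.2, -0.2, 5.2]
finger_gap: 0.122
```

Run:
```python
from h import *
st=sensors.read_state(); s=dict(st)
print(todelta(st,[.466,-.15,.36],Rt(93,0)))
s['ee_pos']=np.array([.466,-.15,.36])
print(todelta(s,[.56,.13,.36],Rt(82,0)))
```

```text
[ 0.001 -0.    -0.824 -0.003 -0.001 -0.002]
[-0.36   0.916 -0.002 -0.003 -0.001  0.243]
```

Emit:
jog_arm:
  increments:
    - [0,0,-0.08,0,0,0]
    - [0,0,-0.2,0,0,0]
    - [0,0,-0.35,0,0,0]
    - [0,0,-0.5,0,0,0]
    - [0,0,-0.65,0,0,0]
    - [0,0,-0.77,0,0,0]
    - [0,0,-0.82,0,0,0]
    - [0,0,-0.82,0,0,0]

```text
t: 12.55
ee_pos: [0.467, -0.1499, 0.3605]
tcp_rot: [[-0.999, -0.051, 0.003], [-0.051, 0.999, -0.002], [-0.003, -0.003, -1.0]]
force: [0.9, 0.2, -1.7]
finger_gap: 0.121
```

Emit:
jog_arm:
  increments:
    - [-0.03,0.08,0,0,0,0.03]
    - [-0.09,0.22,0,0,0,0.06]
    - [-0.14,0.36,0,0,0,0.1]
    - [-0.2,0.5,0,0,0,0.14]
    - [-0.25,0.64,0,0,0,0.18]
    - [-0.31,0.78,0,0,0,0.22]
    - [-0.35,0.87,0,0,0,0.243]
    - [-0.36,0.916,0,0,0,0.243]
    - [-0.36,0.916,0,0,0,0.243]
    - [-0.36,0.916,0,0,0,0.243]

```text
t: 13.55
ee_pos: [0.5605, 0.1297, 0.3593]
tcp_rot: [[-0.99, 0.139, 0.002], [0.139, 0.99, -0.003], [-0.002, -0.003, -1.0]]
force: [0.5, -0.1, 0.1]
finger_gap: 0.121
```

Run:
```python
from h import *
st=sensors.read_state(); np.savez("st5.npz",ee_pos=st['ee_pos'],tcp_rot=st['tcp_rot'])
w=viewer.read_camera("wrist")[:,:,::-1]; cv2.imwrite("pics/w5.png",w)
cv2.imwrite("pics/w5b.png",cv2.resize(np.clip(w[60:260,140:400]*1.7,0,255).astype(np.uint8),(780,600),interpolation=cv2.INTER_CUBIC))
print(st['q'].round(2),st['ee_pos'],st['tcp_rot'].round(3),st['finger_gap'])
```

```text
[ 0.5   0.31  0.47  0.   -1.73 -0.64] [0.56053369 0.12966864 0.35926166] [[-0.99   0.139  0.002]
 [ 0.139  0.99  -0.003]
 [-0.002 -0.003 -1.   ]] 0.12123151246015561
```

View pics/w5b.png

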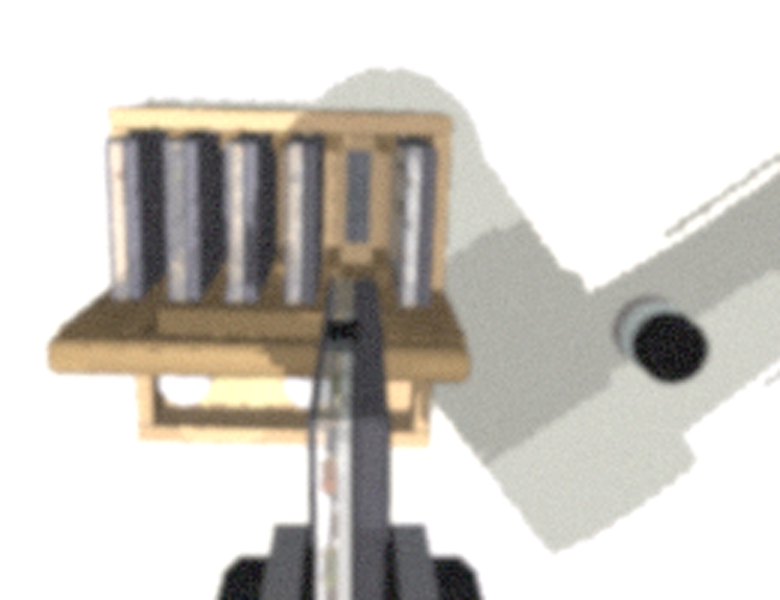

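The wrist view shows the five stowed boxes' lid edges at columns 108, 165, 225, 287 and 397, rows 140–300. The empty slot is at about column 355, and the caddy is well aligned with the tool. Now I'll compute the slot and the held box's offset.

Run:
```python
from h import *
st=dict(np.load("st5.npz"))
N=lambda c,r:[140+c/3-.33,60+r/3-.33]
im=cv2.imread("pics/w5.png"); g=cv2.cvtColor(im,cv2.COLOR_BGR2GRAY)
for r in (115,125,135,145): print(r,g[r,172:288].tolist())
R=st['tcp_rot']
def tl(P): return ((P-st['ee_pos'])@R*1000).round(1)  # tool frame mm
print("edges z.118",tl(ray("wrist",[N(c,220) for c in (108,165,225,287,397,432)],.118,st)).tolist())
print("box ends y",tl(ray("wrist",[N(120,140),N(120,300),N(410,140),N(410,302)],.118,st)).tolist())
print("outer wall top z.07",tl(ray("wrist",[N(112,112),N(452,115),N(440,300)],.07,st)).tolist())
print("board top z.174",tl(ray("wrist",[N(50,342),N(468,345),N(50,372),N(468,376)],.174,st)).tolist())
print("floor z.008",tl(ray("wrist",[N(345,200),N(370,200)],.008,st)).tolist())
# held box lower end 98mm past? bottom at tool z
for zz in (.098,.100): 
  T=lambda x,y:(np.array([x,y,zz])@R.T+st['ee_pos'])
  p=proj("wrist",[T(-.006,-.03),T(.006,-.03),T(-.006,.03),T(.006,.03)],st); print((p-[139.67,59.67])*3)
```

```text
115 [164, 160, 146, 131, 126, 138, 147, 143, 121, 97, 90, 90, 89, 70, 53, 39, 39, 30, 37, 38, 32, 44, 59, 78, 88, 96, 98, 101, 96, 89, 85, 89, 88, 73, 55, 38, 35, 34, 33, 34, 35, 41, 56, 78, 99, 114, 126, 132, 117, 98, 89, 91, 88, 71, 53, 39, 37, 35, 34, 38, 57, 79, 84, 89, 104, 120, 125, 121, 107, 81, 63, 62, 65, 50, 41, 56, 83, 97, 97, 95, 91, 90, 85, 76, 66, 63, 61, 63, 65, 63, 69, 72, 85, 91, 91, 92, 89, 81, 72, 71, 59, 58, 61, 82, 108, 117, 122, 109, 86, 67, 62, 65, 63, 77, 89, 100]
125 [163, 162, 157, 139, 121, 129, 143, 142, 129, 108, 93, 88, 88, 75, 61, 46, 40, 36, 33, 31, 34, 37, 48, 69, 85, 92, 94, 98, 95, 84, 88, 91, 86, 68, 53, 40, 34, 40, 31, 28, 27, 36, 57, 79, 96, 111, 129, 131, 119, 95, 89, 88, 80, 62, 43, 35, 38, 38, 31, 40, 56, 74, 83, 86, 106, 120, 122, 119, 94, 74, 63, 60, 57, 53, 47, 64, 84, 98, 101, 96, 90, 91, 86, 72, 63, 61, 58, 59, 57, 63, 65, 78, 88, 91, 93, 89, 88, 83, 76, 70, 71, 70, 78, 91, 111, 124, 124, 104, 78, 63, 62, 63, 69, 82, 95, 100]
135 [164, 163, 159, 147, 132, 131, 142, 148, 143, 122, 101, 89, 91, 87, 70, 48, 36, 36, 34, 31, 27, 39, 49, 66, 85
[... 900 characters left out ...]
0, 241.5], [-70.3, -27.0, 241.5], [-47.9, -27.0, 241.4], [-24.8, -27.0, 241.4], [16.2, -27.0, 241.3], [29.3, -27.0, 241.3]]
box ends y [[-85.2, -56.0, 241.6], [-89.2, 3.4, 241.4], [20.5, -56.0, 241.4], [21.6, 4.1, 241.2]]
outer wall top z.07 [[-98.6, -64.7, 289.7], [40.3, -63.5, 289.4], [37.5, 13.4, 289.1]]
board top z.174 [[-99.8, 5.6, 185.4], [37.5, 6.6, 185.2], [-100.8, 15.9, 185.4], [37.8, 17.1, 185.1]]
floor z.008 [[-3.7, -22.5, 351.3], [8.3, -22.5, 351.3]]
[[329.66552745 286.46566536]
 [381.14573731 286.47859702]
 [331.05443984 522.34737407]
 [378.86373681 522.36885603]]
[[329.83593599 284.82036438]
 [380.89163708 284.83311885]
 [331.20214805 519.01107855]
 [378.64510345 519.03226296]]
```

Emit:
jog_arm:
  increments:
    - [0.006,-0.088,0,0,0,0.005]
    - [0.006,-0.088,0,0,0,0.005]
    - [0.006,-0.088,0.1,0,0,0.005]
    - [0.006,-0.088,0.25,0,0,0.005]
    - [0.006,-0.088,0.4,0,0,0.005]
    - [0.006,-0.088,0.5,0,0,0.005]
    - [0.006,-0.088,0.56,0,0,0.005]
    - [0.006,-0.088,0.56,0,0,0.005]
    - [0.006,-0.088,0.56,0,0,0.005]

```text
t: 14.5
ee_pos: [0.5558, 0.1023, 0.193]
tcp_rot: [[-0.99, 0.144, 0.004], [0.144, 0.99, -0.003], [-0.004, -0.002, -1.0]]
force: [0.2, 1.2, 0.4]
finger_gap: 0.122
```

Run:
```python
from h import *
st=sensors.read_state(); np.savez("st6.npz",ee_pos=st['ee_pos'],tcp_rot=st['tcp_rot'])
w=viewer.read_camera("wrist")[:,:,::-1]; cv2.imwrite("pics/w6.png",w)
s=viewer.read_camera("side")[:,:,::-1]; cv2.imwrite("pics/s6.png",s)
a=cv2.resize(np.clip(w[20:270,80:430]*1.7,0,255).astype(np.uint8),(480,343),interpolation=cv2.INTER_CUBIC)
b=cv2.resize(np.clip(s[80:180,215:305]*1.7,0,255).astype(np.uint8),(309,343),interpolation=cv2.INTER_CUBIC)
cv2.imwrite("pics/c6.png",np.hstack([a,b]))
```

```text
(no output)
```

View pics/c6.png

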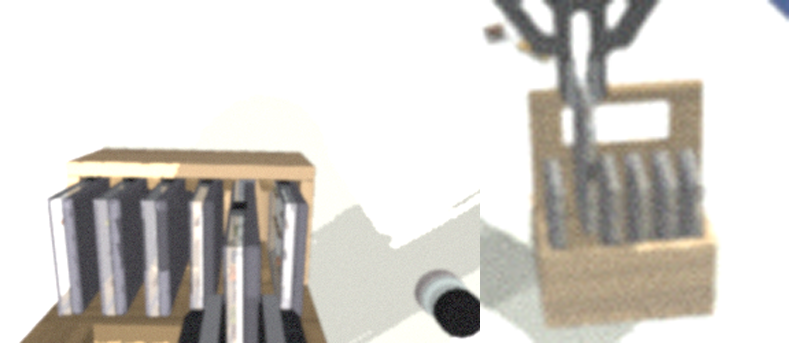

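The held box is between box 4 and the near box, about (238,250) in the left panel. Before inserting, I'll check its lateral offset with intensity profiles.

```bash
python3 - <<'E'
from h import *
st=dict(np.load("st6.npz")); R=st['tcp_rot']
im=cv2.imread("pics/w6.png"); g=cv2.cvtColor(im,cv2.COLOR_BGR2GRAY)
for r in (175,190,205,220): print(r,g[r,208:308].tolist())
P=lambda x,y,zw:(lambda t:proj("wrist",st['ee_pos']+R@t,st)[0].round(1))(np.array([x,y,(st['ee_pos'][2]-zw)])) 
for y in (-.04,-.025,-.01,.0,.01,.02): print(y,P(-.024,y,.118),P(.020,y,.118))
E
python3 - <<'E'
import cv2,numpy as np
a=cv2.imread("pics/w6.png")[140:270,190:320]
cv2.imwrite("pics/c7.png",cv2.resize(np.clip(a*1.7,0,255).astype(np.uint8),(600,600),interpolation=cv2.INTER_CUBIC))
E
```

```text
175 [45, 42, 39, 38, 45, 45, 41, 45, 44, 52, 66, 91, 119, 141, 158, 165, 166, 158, 143, 115, 85, 64, 63, 65, 66, 60, 62, 56, 49, 43, 44, 39, 39, 49, 57, 84, 101, 96, 81, 64, 53, 60, 55, 56, 62, 56, 60, 59, 57, 48, 48, 47, 47, 48, 49, 48, 52, 49, 57, 77, 96, 108, 111, 113, 108, 107, 102, 96, 87, 84, 89, 93, 88, 88, 91, 84, 75, 68, 71, 95, 123, 148, 151, 153, 155, 146, 133, 108, 81, 71, 72, 75, 79, 76, 75, 77, 89, 105, 117, 124]
190 [40, 42, 46, 41, 39, 41, 38, 39, 42, 49, 62, 85, 114, 139, 155, 168, 179, 174, 157, 127, 88, 67, 65, 63, 61, 65, 61, 54, 51, 45, 40, 38, 40, 45, 51, 55, 57, 59, 71, 89, 96, 94, 88, 79, 81, 94, 105, 105, 89, 71, 52, 47, 48, 50, 45, 46, 50, 48, 50, 52, 63, 86, 105, 110, 111, 104, 99, 85, 81, 87, 95, 91, 91, 77, 66, 57, 60, 71, 86, 115, 140, 151, 155, 159, 154, 141, 114, 90, 74, 72, 74, 78, 77, 80, 77, 86, 106, 115, 120, 122]
205 [40, 40, 43, 34, 37, 37, 42, 42, 44, 50, 61, 87, 111, 125, 132, 131, 134, 142, 142, 123, 88, 64, 66, 65, 63, 61, 60, 56, 51, 44, 41, 43, 45, 51, 66, 76, 90, 108, 123, 128, 121, 112, 110, 111, 127, 138, 144, 137, 117, 86, 69, 68, 71, 75, 75, 76, 76, 78, 76, 74, 71, 62, 65, 63, 65, 66, 67, 64, 64, 68, 72, 72, 73, 78, 81, 83, 79, 74, 82, 96, 113, 136, 155, 158, 142, 120, 94, 72, 70, 73, 77, 79, 75, 77, 90, 106, 118, 117, 120, 126]
220 [43, 42, 38, 41, 43, 47, 59, 66, 71, 71, 75, 84, 112, 126, 136, 133, 137, 141, 145, 130, 95, 68, 65, 62, 67, 63, 62, 55, 52, 43, 42, 48, 58, 67, 71, 75, 87, 105, 121, 125, 126, 128, 127, 130, 145, 157, 163, 159, 133, 93, 69, 71, 75, 75, 74, 76, 74, 78, 73, 73, 69, 67, 65, 73, 74, 78, 75, 77, 76, 69, 60, 67, 63, 65, 70, 64, 69, 91, 123, 145, 153, 159, 158, 148, 125, 97, 74, 66, 71, 75, 77, 76, 78, 86, 101, 113, 118, 118, 124, 126]
-0.04 [219.9 146.5] [290.4 146.5]
-0.025 [220.6 169.9] [289.7 169.9]
-0.01 [221.3 192.3] [289.  192.4]
0.0 [221.8 206.8] [288.6 206.8]
0.01 [222.3 220.9] [288.1 220.9]
0.02 [222.7 234.6] [287.7 234.6]
```

View pics/c7.png

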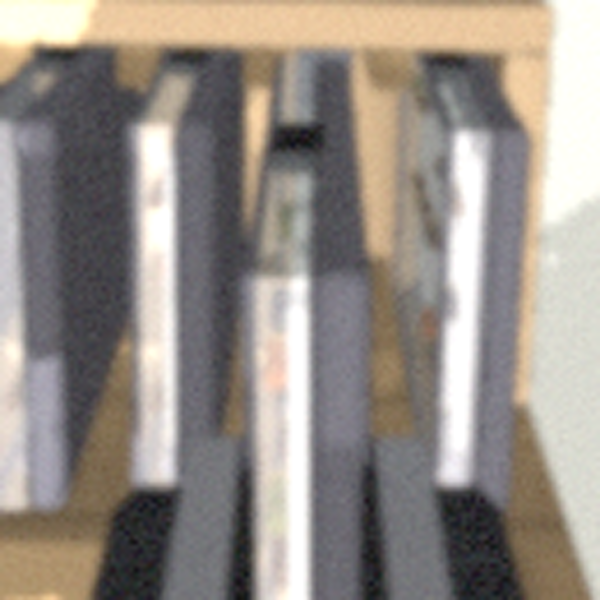

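The offset estimates are about +1.5 mm in tool x and +2.3 mm in tool y, so I'll correct those and lower gently while watching the force.

Emit:
jog_arm:
  increments:
    - [0.005,0.0077,0,0,0,0]
    - [0.005,0.0077,0.02,0,0,0]
    - [0.005,0.0077,0.04,0,0,0]
    - [0.005,0.0077,0.055,0,0,0]
    - [0.005,0.0077,0.07,0,0,0]
    - [0.005,0.0077,0.07,0,0,0]

```text
t: 15.2
ee_pos: [0.5549, 0.1051, 0.1718]
tcp_rot: [[-0.99, 0.144, 0.004], [0.144, 0.99, -0.003], [-0.004, -0.002, -1.0]]
force: [0.5, 0.3, -0.3]
finger_gap: 0.117
```

Emit:
jog_arm:
  increments:
    - [0.001,0,0.015,0,0,0]
    - [0.001,0,0.03,0,0,0]
    - [0.001,0,0.03,0,0,0]

```text
t: 15.5
ee_pos: [0.5542, 0.105, 0.1619]
tcp_rot: [[-0.99, 0.144, 0.002], [0.144, 0.99, -0.003], [-0.003, -0.003, -1.0]]
force: [-0.7, 0.6, -0.4]
finger_gap: 0.117
```

Emit:
jog_arm:
  increments:
    - [0,0,0.015,0,0,0]
    - [0,0,0.03,0,0,0]
    - [0,0,0.045,0,0,0]
    - [0,0,0.045,0,0,0]

```text
t: 15.9
ee_pos: [0.5538, 0.1048, 0.1475]
tcp_rot: [[-0.99, 0.144, 0.001], [0.144, 0.99, -0.003], [-0.002, -0.003, -1.0]]
force: [-0.7, 0.2, -0.2]
finger_gap: 0.119
```

Emit:
jog_arm:
  increments:
    - [0,0,0.015,0,0,0]
    - [0,0,0.03,0,0,0]
    - [0,0,0.04,0,0,0]
    - [0,0,0.04,0,0,0]

```text
t: 16.3
ee_pos: [0.5536, 0.1047, 0.1348]
tcp_rot: [[-0.99, 0.144, 0.0], [0.144, 0.99, -0.004], [-0.001, -0.004, -1.0]]
force: [0.3, 0.1, 0.1]
finger_gap: 0.118
```

Emit:
jog_arm:
  increments:
    - [0,0,0,0,0,0]
    - [0,0,0,0,0,0]
    - [0,0,0,0,0,0]
    - [0,0,0,0,0,0]
  hand: 0.35

```text
t: 16.7
ee_pos: [0.5537, 0.1047, 0.1351]
tcp_rot: [[-0.99, 0.144, 0.001], [0.144, 0.99, -0.004], [-0.001, -0.003, -1.0]]
force: [0.9, 0.4, 0.4]
finger_gap: 0.345
```

Emit:
jog_arm:
  increments:
    - [0,0,-0.03,0,0,0]
    - [0,0,-0.1,0,0,0]
    - [0,0,-0.13,0,0,0]
    - [0,0,-0.13,0,0,0]

```text
t: 17.1
ee_pos: [0.5547, 0.1052, 0.1761]
tcp_rot: [[-0.99, 0.144, 0.004], [0.144, 0.99, -0.002], [-0.005, -0.001, -1.0]]
force: [0.5, 0.5, 0.1]
finger_gap: 0.35
```

Emit:
jog_arm:
  increments:
    - [0,0,0,0,0,0]
    - [0,0,0,0,0,0]
    - [0,0,0,0,0,0]
    - [0,0,0,0,0,0]
    - [0,0,0,0,0,0]
    - [0,0,0,0,0,0]
  hand: 0

```text
t: 17.7
ee_pos: [0.5546, 0.1052, 0.1759]
tcp_rot: [[-0.99, 0.144, 0.004], [0.144, 0.99, -0.002], [-0.004, -0.002, -1.0]]
force: [0.1, 0.1, -0.4]
finger_gap: -0.002
```

Run:
```python
from h import *
w=viewer.read_camera("wrist")[:,:,::-1]; cv2.imwrite("pics/w8.png",w)
s=viewer.read_camera("side")[:,:,::-1]; cv2.imwrite("pics/s8.png",s)
a=cv2.resize(np.clip(w[100:300,150:350]*1.7,0,255).astype(np.uint8),(400,400),interpolation=cv2.INTER_CUBIC)
b=cv2.resize(np.clip(s[100:180,220:300]*1.7,0,255).astype(np.uint8),(400,400),interpolation=cv2.INTER_CUBIC)
cv2.imwrite("pics/c8.png",np.hstack([a,b]))
```

```text
(no output)
```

View pics/c8.png

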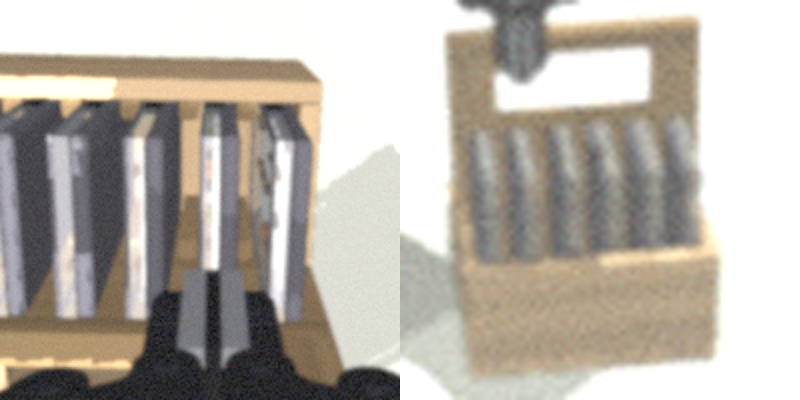

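The box has gone in: all six tops look level, the lid faces the right way at (210,190) in the left panel, and the box is evenly spaced. I'll press down lightly with the shut fingers to make sure it's fully home.

Emit:
jog_arm:
  increments:
    - [0,0,0.06,0,0,0]
    - [0,0,0.11,0,0,0]
    - [0,0,0.13,0,0,0]
    - [0,0,0.14,0,0,0]
    - [0,0,0.14,0,0,0]

```text
t: 18.3
ee_pos: [0.555, 0.1051, 0.1342]
tcp_rot: [[-0.99, 0.144, 0.004], [0.144, 0.99, -0.002], [-0.005, -0.002, -1.0]]
force: [-0.5, -0.9, 0.2]
finger_gap: -0.001
```

Emit:
jog_arm:
  increments:
    - [0,0,0.006,0,0,0]
    - [0,0,0.009,0,0,0]
    - [0,0,0.009,0,0,0]

```text
t: 18.6
ee_pos: [0.5554, 0.1053, 0.1321]
tcp_rot: [[-0.99, 0.144, 0.006], [0.144, 0.99, -0.002], [-0.006, -0.001, -1.0]]
force: [-0.3, 0.7, 2.5]
finger_gap: -0.001
```

Emit:
jog_arm:
  increments:
    - [0,0,0.004,0,0,0]
    - [0,0,0.006,0,0,0]
    - [0,0,0.006,0,0,0]

```text
t: 18.9
ee_pos: [0.5566, 0.1052, 0.1321]
tcp_rot: [[-0.99, 0.144, 0.009], [0.144, 0.99, -0.002], [-0.01, -0.0, -1.0]]
force: [0.0, -1.0, 7.3]
finger_gap: -0.005
```

Emit:
jog_arm:
  increments:
    - [0,0,-0.03,0,0,0]
    - [0,0,-0.13,0,0,0]
    - [0,0,-0.26,0,0,0]
    - [0,0,-0.4,0,0,0]
    - [0,0,-0.5,0,0,0]
    - [0,0,-0.5,0,0,0]

```text
t: 19.5
ee_pos: [0.557, 0.1057, 0.2879]
tcp_rot: [[-0.989, 0.143, 0.019], [0.144, 0.99, 0.001], [-0.018, 0.004, -1.0]]
force: [0.5, 0.8, 0.4]
finger_gap: 0.002
```

Run:
```python
from h import *
w=viewer.read_camera("wrist")[:,:,::-1]; s=viewer.read_camera("side")[:,:,::-1]
a=cv2.resize(np.clip(w[60:260,130:330]*1.7,0,255).astype(np.uint8),(400,400),interpolation=cv2.INTER_CUBIC)
b=cv2.resize(np.clip(s[100:180,220:300]*1.7,0,255).astype(np.uint8),(400,400),interpolation=cv2.INTER_CUBIC)
cv2.imwrite("pics/c9.png",np.hstack([a,b])); print(sensors.read_state()['force'])
```

```text
[-0.18347038 -0.00547263 -0.85154234]
```

View pics/c9.png

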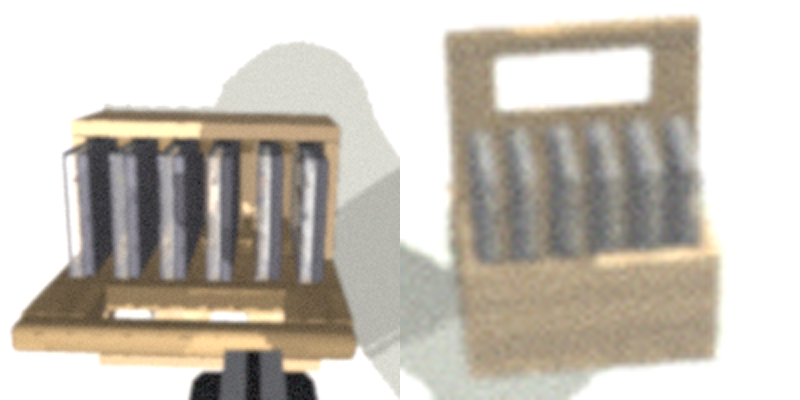

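All six boxes are level, evenly spaced and facing the same way, with the new one at about (268,210) in the left panel. The robot is clear, so I'm handing in.

```bash
python3 -c "
from rig import job
print(job.job_done())"
```

```text
the job is handed in; nothing more can be done
None
```

The grey fly box is in the caddy's empty slot, standing on end with its lid facing +x like the others. I handed the job in at about 20 s of the 64 s; `job_done()` gives no verdict.

**What I did:** I gripped the box by its long edges, turned it upright and stood it on the table. I then regripped its faces from above and lowered it into the slot, with no force above about 1 N at any check. I let go about 14 mm above home, because the fingers would probably not fit between the neighbouring boxes. It slid down from there, and I pressed it with the shut fingers.

**Last checks:**
- **Height:** the shut fingers met its top with the TCP at z = 0.132 m, which puts the top at about 0.118 m, the height of a box fully home. It did not move under a 7 N push.
- **Pictures:** the final wrist and side views show all six boxes level, evenly spaced and facing the same way. I judged this by eye.
- **Other objects:** the final views cover only the caddy area. I saw no contact with the vise, jar or bead box, but did not measure their positions again.
- **Disagreement:** before insertion, my estimates of the slot centre differed by up to 2–3 mm. I used a middle value, and the box went in without resistance.
- **Picture budget:** I viewed 12 pictures, two over the budget of 10.

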